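# Seat a jaw carrier on its three-point base and lock it

### The arm

A 6-joint arm with a two-finger parallel gripper is mounted at the origin on a cart in front of the work surface, level with it; the furniture and walls round the work are solid. World frame = base frame: x ahead of the robot, y to its left, z up, the work surface at z = 0. Lengths are in m, angles in degrees, forces in N, time in s.
With the tool pointing down it reaches from about 0.375 to 0.825 m from the base axis. Payload 5.5 kg.
Tool frame: the origin (TCP) lies midway between the tips of the shut fingers; the grasp point (between the pads) lies 19 mm behind it; z points along the fingers, y is the line along which they close (so a half turn about z gives the same grasp; the last joint's range is limited). The gripper opens to 85 mm and grips with 20 to 120 N. Pads are 22 mm wide; open, the fingers measure 114 mm over their backs; the gripper's body (76 mm by 85 mm) begins 54 mm behind the grasp point. The pads swing forward as they close: fully open they stand 13 mm farther back than shut.
Start: joints at [67.895, 17.962, -2.699, 69.339, 0, 90], TCP at [0.226, 0.556, 0.231] pointing down, gripper open.
Joint ranges: [-152.73, 152.73], [-39.44, 99.34], [-58.76, 71.6], [-118.89, 123.64], [-81.53, 83.1], [-180, 180]. Speed limits (degrees/s): [136.94, 136.94, 172.46, 180, 180, 180].

### API

Orientations are given as [roll, pitch, yaw] about the fixed x, y, z axes, in that order (R = Rz(yaw) Ry(pitch) Rx(roll)).
In Python, from bench import robot gives the robot as it stands.
- The arm moves only by the shell command python3 -m handwheel 'ROWS' [FORCE]. ROWS is JSON, a list that holds one entry, the list of rows, each a list of 5 numbers: the shift along the tool's x, y, z in m, then the turn about the tool's z in degrees, then the finger opening in m, from 0 to 0.0854. In form: [[[x, y, z, yaw, gripper], ...]]. A call has 1 to 12 rows; each row is the pose to reach, as a shift and turn from the pose commanded when the call began, along the tool's axes at that moment; what a row does not reach only later rows make up. A row lasts 1/8 s, in which the tool goes at most 62.5 mm and 10.7 degrees, less where a joint would pass 70% of its speed; a pose out of reach is approached as far as the arm can. A call with a gripper value outside its range is refused whole. The fingers move at their own pace and stop on an object; FORCE is the grip in N (left out, the last holds). Time passes only in rows, so rows that repeat a pose let the fingers close. It gives the time, the measured TCP pose, the force, the opening and the grip force at its end, in the units of the state.
- robot.get_obs(): the state, without advancing time (a new reading comes with each control period).
- robot.camera(name): name is "scene" or "top" or "wrist"; returns the picture (420x560x3 uint8, red, green, blue); there is no depth.
- robot.calibration(name): a dict with "intrinsics" (3x3 intrinsics, pixels), "rvec" (rotation vector, rad) and "tvec" (3), from world to camera coordinates, as OpenCV has them; the wrist camera has in their place "T_tool_cam" (4x4, takes a point from camera to tool coordinates, whose origin is the TCP and whose axes are the flange's). Camera axes: x right, y down, z forward; pixel columns grow to the right and rows downward; lengths in m; the calibration is good to about 2 mm. A picture is of the moment at which its call begins: read the wrist's pose just before it. calibration takes no time and is no camera call.
- robot.hand_in(): hands the job in; it is judged then, once.
The state is a dict: "time": time; "qpos": joint angles; "qd": joint speeds; "tau": joint torques, N m; "tool_pos": TCP position; "tcp_rot": TCP orientation; "contact_force": force on the tool from outside, world axes, zero at the start; "moment": the same for the moment, N m; "finger_gap": finger opening in m; "grasp_force": force on a finger pad.
Only numpy, scipy, OpenCV 4.12 (cv2) and the standard library are available. Lean on these libraries where they do the work, as an engineer would, in place of code of your own. Each camera call takes 0.05 s, during which the arm holds its last target. There are 200 camera calls.

### The job

Put the jaw carrier on its steel base so that the ball foot under its jaw block goes into the round cone seat and the other two feet settle into the groove and onto the flat pad. Press it down with about 12 N (never more than 25 N) for half a second so that all three feet are fully home, let go, and then swing the retaining arm all the way in over the carrier's edge. Leave the padlock, the loupe and the lock cylinder where they are.

Things in the scene. Friction and masses are not known exactly. Their poses are not given: they have to be found in the camera images.
- carrier_grip (a point): Grip point of the loose jaw carrier (0.38 to 0.54 kg): aluminium plate 120x100x10 with an upright dark grip bar on its middle, 50 long (carrier x), 16 thick (y), 40 tall, and a small steel jaw block (22x34x16) on the plate's -x end. The point is on the bar's centre line, 23 mm above the plate's top and 17 below the bar's top. Axes are the carrier's, z up.
- carrier: The jaw carrier's frame: origin 44 mm straight below carrier_grip, same axes, level with the lowest points of its feet: three steel balls 16 mm in diameter under the plate, at x, y = (-42, 0) under the jaw block, (34, 32) and (34, -32) mm. It starts standing on them on the worktop.
- base: Fixed steel foot plate 176x112x8 mm (x -66 to 110, y +-56); origin on the worktop, z up. Above it a seat plate of the same outline is clamped on four posts, rigid, at a height not reported: its top is 20 to 32 mm above the worktop. It carries three seats at the same x, y as the carrier's feet. Fully seated, carrier and base agree in x, y and yaw, and the carrier's origin is 10.3 mm above the seat plate's top.
- cone_axis (a point): Point in the base on the axis of the cone seat, base x, y = (-42, 0) mm, at worktop height (seat heights are not reported): a round boss 28 mm across, 14 mm above the seat plate, with a 90 degree cone 14 mm across at its mouth. A ball left on its rim stands 3.7 mm too high.
- groove_axis (a point): Point in the base under the middle of the V groove, base (34, 32) mm, at worktop height: block 14 mm above the seat plate with a 90 degree groove 14 mm wide and 34 long that runs towards the cone.
- flat_axis (a point): Point in the base under the middle of the flat pad, base (34, -32) mm, at worktop height: round pad 28 mm across, 10.3 mm above the seat plate. Balls and seats are rigid: pressing builds up some 20 N or more per mm.
- hinge_axis (a point): Worktop-level point on the retaining arm's upright hinge axis, base (88, -34) mm. The arm is 16 mm wide, 8 thick and reaches 57 mm from the axis. An upright black knob, 16 mm across and 24 tall, stands on it 48 mm from the axis; its middle is 3 mm higher than carrier_grip of a seated carrier, its top at most 102 mm above the worktop. It passes 2 mm above a seated carrier; one sitting high stops it.
- clip (a joint): Angle of the retaining arm (rad): 0 when it points along the base's -y (open), 1.57 (its stop) when it points along the base's -x, over the carrier; it turns clockwise seen from above, stays where it is left, and takes about 2 to 3 N at the knob.
- padlock: Brass padlock lying on the worktop, 62 x 40 x 18 mm, bystander; origin under its middle.
- loupe: Black eye loupe, 35 mm across, 28 mm high, bystander; origin under its middle.
- lock_cylinder: Profile lock cylinder lying on its side, 62 x 33 x 17 mm, bystander; origin under its middle.

How it is judged:
By the outcome, as a careful person would: the job done as asked, in the order asked, and still so for the second after the job is handed in, with the robot touching nothing.
It also fails if it takes over 58 s, if anything falls off the work surface, if the arm or the gripper's body presses on something with over 40 N, if the wrist force passes 120 N, or if a joint passes its speed limit or range.

## Working session

There is one attempt and no reset: what is moved stays moved. The work goes in short steps, Python scripts to look and compute and a shell command to move; the robot and the scene stay as the last step left them, time stands still between calls to the robot, and variables do not carry over. Pictures are saved under pics/ and viewed, at most 10 in all, crops included, and the job is handed in when it is done.

```bash
mkdir -p pics; ls; python3 - <<'E'
from bench import robot
import cv2,numpy as np
o=robot.get_obs();print({k:np.round(v,3).tolist() for k,v in o.items()})
a=robot.camera("top");b=robot.camera("scene")
cv2.imwrite("pics/top0.png",a[:,:,::-1]);cv2.imwrite("pics/scene0.png",b[:,:,::-1])
for n in("top","scene","wrist"):print(n,{k:np.round(v,4).tolist() for k,v in robot.calibration(n).items()})
E
```

```text
pics
{'time': 0.0, 'qpos': [67.894, 18.003, -2.754, 69.338, -0.001, 89.999], 'qd': [0.021, 0.079, 0.057, 0.15, -0.067, 0.049], 'tau': [-0.0, -53.959, 33.975, 0.019, 0.0, -0.0], 'tool_pos': [0.226, 0.555, 0.23], 'tcp_rot': [-179.904, 0.001, 157.895], 'contact_force': [-0.099, 0.312, 0.458], 'moment': [-0.019, 0.014, -0.062], 'grasp_force': 0.0, 'finger_gap': 0.086}
top {'intrinsics': [[391.46, 0.0, 281.0377], [0.0, 391.46, 210.8329], [0.0, 0.0, 1.0]], 'rvec': [2.021, -2.2176, 0.2267], 'tvec': [0.0229, 0.547, 0.8221]}
scene {'intrinsics': [[468.3043, 0.0, 282.8427], [0.0, 468.3043, 210.2084], [0.0, 0.0, 1.0]], 'rvec': [1.0911, -2.4466, 0.9898], 'tvec': [0.3594, 0.3572, 0.6095]}
wrist {'intrinsics': [[369.1054, 0.0, 287.6364], [0.0, 369.1054, 210.0468], [0.0, 0.0, 1.0]], 'T_tool_cam': [[0.0, -0.9534, -0.3018, 0.0769], [1.0, 0.0002, -0.0007, 0.0007], [0.0007, -0.3018, 0.9534, -0.1419], [0.0, 0.0, 0.0, 1.0]]}
```

View pics/top0.png

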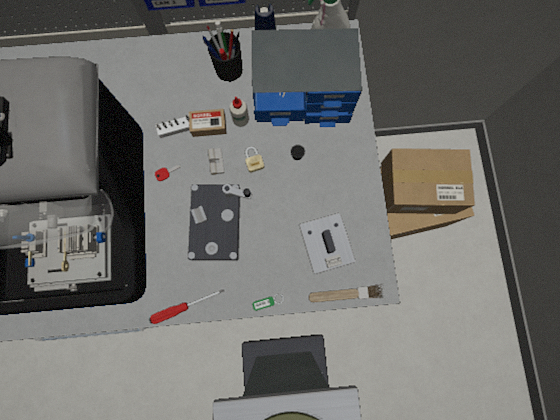

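View pics/scene0.png

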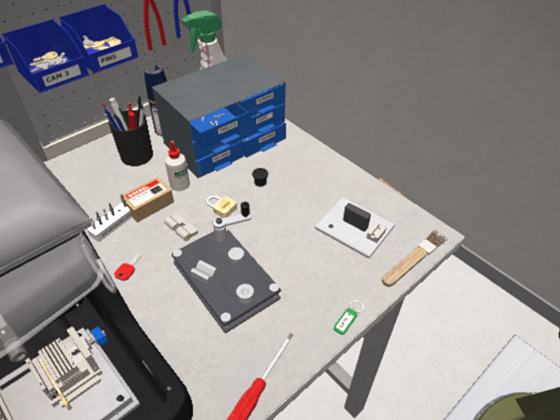

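The top view shows the base's dark plate at about (214,222), with the cone at (211,248), the groove at (198,214), the flat at (227,215) and the knob at (247,192). The carrier's bar is at (328,241) and its jaw block at (333,263). In the scene view the cone is at (245,291), the flat at (236,254), the groove at (203,269) and the knob at (245,209).

```bash
cat > h.py <<'E'
from bench import robot
import cv2,numpy as np
from scipy.spatial.transform import Rotation as R
def cam(name,o=None):
    c=robot.calibration(name);K=np.array(c["intrinsics"])
    if "rvec" in c:
        M=cv2.Rodrigues(np.array(c["rvec"],float))[0];return K,M,np.array(c["tvec"],float).ravel()
    T=np.eye(4);T[:3,:3]=R.from_euler('xyz',o["tcp_rot"],degrees=True).as_matrix();T[:3,3]=o["tool_pos"]
    V=np.linalg.inv(T@np.array(c["T_tool_cam"]));return K,V[:3,:3],V[:3,3]
def ray(C,uv):
    K,M,t=C;d=M.T@np.linalg.solve(K,[uv[0],uv[1],1.]);return -M.T@t,d/np.linalg.norm(d)
def onz(C,uv,z):
    p,d=ray(C,uv);return p+d*(z-p[2])/d[2]
def proj(C,P):
    K,M,t=C;q=(M@np.asarray(P,float).T).T+t;q=q@K.T;return q[...,:2]/q[...,2:]
def tri(Cs,uvs):
    A=np.zeros((3,3));b=np.zeros(3);r=[ray(C,u) for C,u in zip(Cs,uvs)]
    for p,d in r:
        N=np.eye(3)-np.outer(d,d);A+=N;b+=N@p
    X=np.linalg.solve(A,b);return X,[np.linalg.norm((np.eye(3)-np.outer(d,d))@(X-p)) for p,d in r]
E
python3 - <<'E'
from h import *
t=cam("top");s=cam("scene")
for n,a,b in [("cone",(211,248),(245,291)),("flat",(227,215),(236,254)),("groove",(198,214),(203,269)),("knobtop",(247,192),(245,205)),("jaw",(333,263),(376,232)),("loupe",(297,152),(260,173))]:
    X,e=tri([t,s],[a,b]);print(n,X.round(3),np.round(e,4))
print("bar",onz(t,(328,241),.06).round(3))
for n,u in [("padlock",(255,160)),("cyl",(216,160)),("edge",(400,300)),("brush",(345,295)),("redscrewdriver",(190,305))]:print(n,onz(t,u,0.01).round(3))
o=robot.get_obs();print(proj(cam("top"),o["tool_pos"]))
E
```

```text
cone [0.479 0.134 0.046] [0.0006 0.0006]
flat [0.552 0.095 0.039] [0.0003 0.0003]
groove [0.558 0.159 0.046] [0.0003 0.0003]
knobtop [0.586 0.042 0.098] [0.0005 0.0005]
jaw [ 0.423 -0.132  0.034] [0.0017 0.0017]
loupe [ 0.691 -0.079  0.03 ] [0.0005 0.0005]
bar [ 0.469 -0.124  0.06 ]
padlock [0.687 0.022 0.01 ]
cyl [0.695 0.116 0.01 ]
edge [ 0.327 -0.277  0.01 ]
brush [ 0.349 -0.155  0.01 ]
redscrewdriver [0.36  0.195 0.01 ]
[-61.52868301 416.94351633]
```

```bash
cat >> h.py <<'E'
def shift(o,P):  # world point -> tool-axes shift from measured pose
    return (R.from_euler('xyz',o["tcp_rot"],degrees=True).as_matrix().T@(np.array(P)-o["tool_pos"])).round(4)
E
python3 - <<'E'
from h import *
t=cam("top")
for z in (0,.1,.2,.3):print(z,onz(t,(145,297),z).round(3),onz(t,(0,310),z).round(3),onz(t,(75,300),z).round(3))
o=robot.get_obs()
for P in [(.22,.33,.28),(.38,.03,.28),(.47,-.124,.25)]:print(shift(o,P))
E
```

```text
0 [0.387 0.298 0.   ] [0.389 0.625 0.   ] [0.395 0.457 0.   ]
0.1 [0.385 0.265 0.1  ] [0.387 0.556 0.1  ] [0.393 0.406 0.1  ]
0.2 [0.384 0.231 0.2  ] [0.385 0.487 0.2  ] [0.39  0.355 0.2  ]
0.3 [0.382 0.198 0.3  ] [0.383 0.417 0.3  ] [0.388 0.304 0.3  ]
[-0.0797 -0.211  -0.0492]
[-0.3408 -0.4288 -0.0488]
[-0.4821 -0.5375 -0.0187]
```

```bash
python3 -m handwheel '[[[-0.02,-0.053,-0.012,0,0.085],[-0.04,-0.106,-0.025,0,0.085],[-0.06,-0.158,-0.037,0,0.085],[-0.08,-0.211,-0.05,0,0.085],[-0.123,-0.247,-0.05,10,0.085],[-0.167,-0.283,-0.05,20,0.085],[-0.21,-0.32,-0.05,30,0.085],[-0.254,-0.356,-0.05,40,0.085],[-0.297,-0.392,-0.05,50,0.085],[-0.341,-0.429,-0.05,60,0.085],[-0.388,-0.465,-0.04,70,0.085],[-0.435,-0.501,-0.03,80,0.085]]]'; python3 - <<'E'
from h import *
o=robot.get_obs();print(o["tool_pos"],o["tcp_rot"],o["time"]);print(shift(o,(.465,-.126,.25)))
E
```

```text
time: 1.6
tool_pos: [0.4409, -0.074, 0.2611]
tcp_rot: [180.0, -0.0, 77.5]
contact_force: [0.9, 0.7, -0.9]
finger_gap: 0.085
grasp_force: 0.0
[ 0.44089671 -0.07395414  0.26105063] [ 1.79970186e+02 -2.23287044e-02  7.75301533e+01] 1.6
[-0.0456  0.0348  0.0111]
```

```bash
python3 -m handwheel '[[[-0.015,0.012,0.004,10,0.085],[-0.03,0.024,0.008,20,0.085],[-0.046,0.035,0.011,30,0.085],[-0.046,0.035,0.011,40,0.085],[-0.046,0.035,0.011,50,0.085],[-0.046,0.035,0.011,60,0.085],[-0.046,0.035,0.011,67.5,0.085],[-0.046,0.035,0.011,67.5,0.085],[-0.046,0.035,0.011,67.5,0.085]]]'; python3 - <<'E'
from h import *
o=robot.get_obs();a=robot.camera("wrist");cv2.imwrite("pics/w1.png",a[:,:,::-1]);print(o["tool_pos"],o["tcp_rot"])
E
```

```text
time: 2.72
tool_pos: [0.4647, -0.1242, 0.2501]
tcp_rot: [-180.0, 0.0, 10.5]
contact_force: [-0.5, -0.6, -0.5]
finger_gap: 0.0851
grasp_force: 0.0
[ 0.46470754 -0.12423606  0.25012409] [-1.79989150e+02  2.06317599e-02  1.05200734e+01]
```

View pics/w1.png

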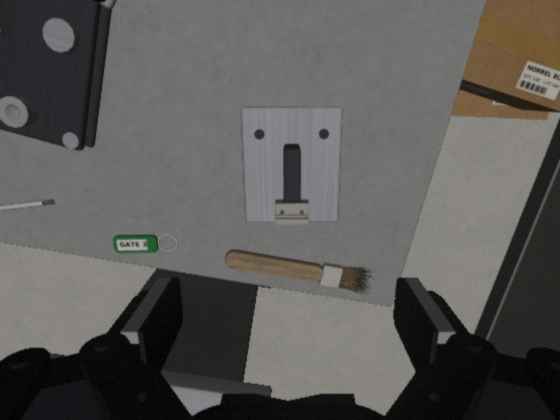

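The wrist view shows the carrier plate at u 242–341, v 107–222, its bar at u≈292 and the jaw block at (292,211). The base is at the upper left. I'll measure the plate outline.

```bash
cat >> h.py <<'E'
def plate(img,box,thr,lo=None):
    u0,v0,u1,v1=box;g=cv2.cvtColor(img,cv2.COLOR_RGB2GRAY)[v0:v1,u0:u1]
    m=((g>thr)*255).astype(np.uint8);m=cv2.morphologyEx(m,cv2.MORPH_CLOSE,np.ones((15,15)))
    m=cv2.morphologyEx(m,cv2.MORPH_OPEN,np.ones((9,9)))
    c=max(cv2.findContours(m,cv2.RETR_EXTERNAL,cv2.CHAIN_APPROX_NONE)[0],key=cv2.contourArea)
    q=cv2.approxPolyDP(cv2.convexHull(c),0.05*cv2.arcLength(c,True),True)[:,0]+[u0,v0]
    return q.astype(float),cv2.contourArea(c)
E
python3 - <<'E'
from h import *
o=robot.get_obs();w=cv2.imread("pics/w1.png")[:,:,::-1].copy();t=cv2.imread("pics/top0.png")[:,:,::-1].copy()
print(w[160,[235,238,241,244,247,255,330,338,341,344,350]].tolist(), t[250,[292,298,302,306,312,345,355,362]].tolist())
for im,n,box in ((w,"wrist",(215,80,370,240)),(t,"top",(285,200,370,285))):
  g=cv2.cvtColor(im,cv2.COLOR_RGB2GRAY)[box[1]:box[3],box[0]:box[2]]
  th,_=cv2.threshold(g,0,255,cv2.THRESH_OTSU)
  for thr in (th,140,150,160,170):
    q,a=plate(im,box,thr);print(n,thr,a,q.tolist(), onz(cam(n,o),q.mean(0),.021).round(4))
E
```

```text
[[116, 117, 115], [116, 116, 115], [116, 116, 114], [116, 117, 118], [130, 130, 135], [128, 130, 135], [131, 132, 136], [124, 125, 129], [108, 108, 108], [111, 112, 112], [112, 112, 111]] [[141, 144, 142], [143, 144, 142], [143, 144, 142], [127, 126, 127], [154, 157, 161], [159, 161, 163], [142, 144, 141], [143, 145, 142]]
wrist 83.0 24486.0 [[369.0, 80.0], [369.0, 239.0], [215.0, 239.0], [215.0, 80.0]] [ 0.4786 -0.1258  0.021 ]Traceback (most recent call last):
  File "<stdin>", line 8, in <module>
  File "h.py", line 27, in plate
    c=max(cv2.findContours(m,cv2.RETR_EXTERNAL,cv2.CHAIN_APPROX_NONE)[0],key=cv2.contourArea)
ValueError: max() iterable argument is empty
```

```bash
python3 - <<'E'
from h import *
o=robot.get_obs();w=cv2.imread("pics/w1.png")[:,:,::-1].copy();t=cv2.imread("pics/top0.png")[:,:,::-1].copy()
Q={}
for im,n,box in ((w,"wrist",(215,80,370,240)),(t,"top",(285,200,370,285))):
    u0,v0,u1,v1=box;c=im[v0:v1,u0:u1].astype(np.float32);d=cv2.blur(c[:,:,2]-c[:,:,0],(3,3))
    m=((d>2)*255).astype(np.uint8);m=cv2.morphologyEx(m,cv2.MORPH_OPEN,np.ones((3,3)));
    k=max(cv2.findContours(m,cv2.RETR_EXTERNAL,cv2.CHAIN_APPROX_NONE)[0],key=cv2.contourArea)
    h=cv2.convexHull(k);r=cv2.minAreaRect(h);b=cv2.boxPoints(r)+[u0,v0]
    q=cv2.approxPolyDP(h,0.04*cv2.arcLength(h,True),True)[:,0]+[u0,v0]
    C=cam(n,o);X=np.array([onz(C,p,.021) for p in q]);print(n,cv2.contourArea(k),q.tolist(),b.round(1).tolist())
    print(X.round(4).tolist(),X.mean(0).round(4),[np.linalg.norm(X[i]-X[i-1]).round(4) for i in range(len(X))])
E
```

```text
wrist 9495.0 [[339, 109], [335, 220], [248, 221], [243, 110]] [[243.0, 109.0], [340.0, 109.0], [340.0, 221.0], [243.0, 221.0]]
[[0.5354, -0.1615, 0.021], [0.4233, -0.1828, 0.021], [0.4053, -0.0919, 0.021], [0.5175, -0.07, 0.021]] [ 0.4704 -0.1266  0.021 ] [np.float64(0.0932), np.float64(0.1141), np.float64(0.0927), np.float64(0.1143)]
top 1752.5 [[339, 215], [353, 261], [315, 272], [301, 225]] [[299.8, 224.7], [339.4, 212.6], [354.1, 260.8], [314.4, 272.9]]
[[0.5314, -0.1619, 0.021], [0.4228, -0.1806, 0.021], [0.4062, -0.0919, 0.021], [0.5161, -0.0715, 0.021]] [ 0.4691 -0.1265  0.021 ] [np.float64(0.0917), np.float64(0.1102), np.float64(0.0902), np.float64(0.1118)]
```

```bash
python3 -m handwheel '[[[0.005,0.003,0.05,-0.4,0.085],[0.005,0.003,0.1,-0.4,0.085],[0.005,0.003,0.15,-0.4,0.085],[0.005,0.003,0.19,-0.4,0.085],[0.005,0.003,0.21,-0.4,0.085],[0.005,0.003,0.222,-0.4,0.085],[0.005,0.003,0.222,-0.4,0.085],[0.005,0.003,0.222,-0.4,0.016],[0.005,0.003,0.222,-0.4,0.01],[0.005,0.003,0.222,-0.4,0.01],[0.005,0.003,0.222,-0.4,0.01],[0.005,0.003,0.222,-0.4,0.01]]]' 50
```

```text
time: 4.28
tool_pos: [0.4708, -0.1265, 0.0287]
tcp_rot: [180.0, -0.0, 10.8]
contact_force: [-0.0, -0.1, 4.3]
finger_gap: 0.0154
grasp_force: 51.8
```

```bash
python3 -m handwheel '[[[0,0,-0.02,0,0.01],[0,0,-0.06,0,0.01],[0,0,-0.11,0,0.01],[-0.002,-0.04,-0.16,0,0.01],[-0.006,-0.09,-0.2,4,0.01],[-0.01,-0.14,-0.222,8,0.01],[-0.014,-0.19,-0.222,12,0.01],[-0.018,-0.23,-0.222,16,0.01],[-0.022,-0.255,-0.222,16,0.01],[-0.022,-0.266,-0.222,16,0.01],[-0.022,-0.266,-0.222,16,0.01],[-0.022,-0.266,-0.222,16,0.01]]]'; python3 - <<'E'
from h import *
o=robot.get_obs();a=robot.camera("wrist");cv2.imwrite("pics/w2.png",a[:,:,::-1]);print(o["tool_pos"],o["tcp_rot"],o["contact_force"])
np.save("w2.npy",np.r_[o["tool_pos"],o["tcp_rot"]])
E
```

```text
time: 5.78
tool_pos: [0.3972, 0.0095, 0.2503]
tcp_rot: [-176.8, 0.1, -1.2]
contact_force: [0.0, 0.6, -4.7]
finger_gap: 0.0154
grasp_force: 51.4
[0.39719806 0.00952017 0.2502613 ] [-1.76832718e+02  1.08583221e-01 -1.20375605e+00] [ 1.46519570e-03  5.52774527e-01 -4.68730752e+00]
```

View pics/w2.png

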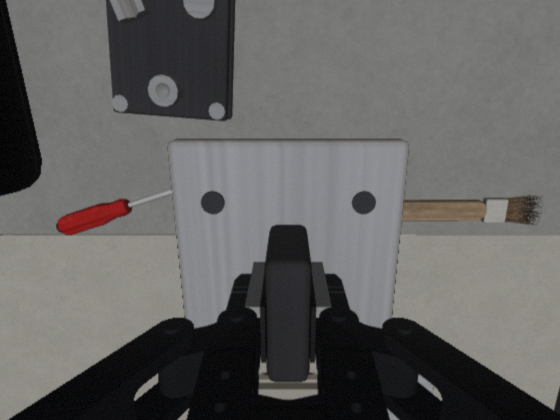

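The wrist view shows the held carrier, with the base's cone at (162,90) beyond it, but the move stopped short. I'll hold for a moment to see where it settles.

```bash
python3 -m handwheel '[[[0,0,0,0,0.01],[0,0,0,0,0.01]]]'; python3 -c "
from h import *
print(robot.get_obs()['qpos'])"
```

```text
time: 6.08
tool_pos: [0.3972, 0.0099, 0.2504]
tcp_rot: [-176.8, 0.1, -1.2]
contact_force: [-0.6, 1.3, -4.9]
finger_gap: 0.0155
grasp_force: 51.4
[ -1.21463522  -4.43246109 -25.78727222  68.75548309   3.17165552
 179.94105741]
```

```bash
python3 -m handwheel '[[[0.01,0,0,-10,0.01],[0.02,0,0,-20,0.01],[0.03,0,0,-30,0.01],[0.03,0,0,-40,0.01],[0.03,0,0,-50,0.01],[0.03,0,0,-60,0.01],[0.03,0,0,-70,0.01],[0.03,0,0,-80,0.01],[0.03,0,0,-90,0.01],[0.03,0,0,-100,0.01],[0.03,0,0,-110,0.01],[0.03,0,0,-120,0.01]]]';  python3 -c "
from h import *
print(robot.get_obs()['qpos'])"
```

```text
time: 7.58
tool_pos: [0.4271, 0.0093, 0.2503]
tcp_rot: [178.5, -2.8, 119.2]
contact_force: [-0.2, -0.1, -4.8]
finger_gap: 0.0154
grasp_force: 51.4
[ -1.20944263  -1.09776916 -22.65738878  68.55928252   3.17397661
  59.61471234]
```

```bash
python3 -m handwheel '[[[0,0,0,-10.5,0.01],[0,0,0,-21,0.01],[0,0,0,-31.5,0.01],[0,0,0,-42,0.01],[0,0,0,-52.5,0.01],[0,0,0,-63,0.01],[0,0,0,-73.5,0.01],[0,0,0,-84,0.01],[0,0,0,-94.5,0.01],[0,0,0,-105,0.01],[0,0,0,-115.5,0.01],[0,0,0,-126,0.01]]]'; python3 -m handwheel '[[[0,0,0,-10.5,0.01],[0,0,0,-21,0.01],[0,0,0,-31.5,0.01],[0,0,0,-42,0.01],[0,0,0,-52.5,0.01],[0,0,0,-63,0.01],[0,0,0,-73.5,0.01],[0,0,0,-84,0.01],[0,0,0,-94.5,0.01],[0,0,0,-105,0.01],[0,0,0,-109.5,0.01]]]';  python3 -c "
from h import *
print(robot.get_obs()['qpos'])"
```

```text
time: 9.07
tool_pos: [0.4271, 0.0093, 0.2502]
tcp_rot: [178.6, 2.9, -114.8]
contact_force: [0.1, 0.5, -4.9]
finger_gap: 0.0149
grasp_force: 51.4
time: 10.45
tool_pos: [0.4272, 0.0093, 0.2503]
tcp_rot: [-176.8, 0.3, -5.5]
contact_force: [0.5, -0.2, -3.9]
finger_gap: 0.0153
grasp_force: 51.4
[  -1.21041252   -1.09551768  -22.65522146   68.55546595    3.17001789
 -175.75086409]
```

```bash
python3 -m handwheel '[[[0,0.02,0,0,0.01],[0,0.035,0,0,0.01],[0,0.04,0,0,0.01],[0,0.045,0,0,0.01],[0,0.045,0,0,0.01]]]';  python3 -c "
from h import *
print(robot.get_obs()['qpos'])"
```

```text
time: 11.08
tool_pos: [0.4234, -0.0285, 0.2478]
tcp_rot: [-177.2, 0.4, -6.1]
contact_force: [-0.5, 0.6, -5.1]
finger_gap: 0.0153
grasp_force: 51.5
[  -6.05312429   -1.14216015  -23.00515614   68.48981525    2.81821653
 -179.94444051]
```

```bash
python3 -m handwheel '[[[0,0.02,0,0,0.01],[0,0.03,0,0,0.01],[0,0.04,0,0,0.01],[0,0.04,0,0,0.01]]]';  python3 -c "
from h import *
print(robot.get_obs()['qpos'])"
```

```text
time: 11.58
tool_pos: [0.422, -0.0468, 0.2458]
tcp_rot: [-178.3, 0.4, -7.7]
contact_force: [0.0, 0.0, -4.8]
finger_gap: 0.0151
grasp_force: 51.3
[  -7.63228856   -1.0346222   -23.13226958   68.27632504    1.67621931
 -179.94423127]
```

```bash
python3 -m handwheel '[[[0,0.02,0,0,0.01],[0,0.035,0,0,0.01],[0,0.05,0,0,0.01],[0,0.05,0,0,0.01]]]';  python3 -c "
from h import *
print(robot.get_obs()['qpos'])"
```

```text
time: 12.08
tool_pos: [0.4199, -0.0692, 0.2443]
tcp_rot: [-179.7, 0.4, -9.6]
contact_force: [-0.0, 0.3, -4.1]
finger_gap: 0.0152
grasp_force: 51.4
[  -9.56371451   -0.8611174   -23.13773918   68.12210791    0.26363676
 -179.94335527]
```

```bash
python3 -m handwheel '[[[-0.004,-0.03,0,-1,0.01],[-0.01,-0.08,0,-2,0.01],[-0.015,-0.13,0,-3,0.01],[-0.02,-0.17,0,-4.3,0.01],[-0.023,-0.19,0,-4.3,0.01],[-0.0235,-0.199,0,-4.3,0.01],[-0.0235,-0.199,0,-4.3,0.01],[-0.0235,-0.199,0,-4.3,0.01]]]'; python3 - <<'E'
from h import *
o=robot.get_obs();a=robot.camera("wrist");cv2.imwrite("pics/w3.png",a[:,:,::-1]);print(o["qpos"],o["tool_pos"],o["tcp_rot"],o["contact_force"])
np.save("w3.npy",np.r_[o["tool_pos"],o["tcp_rot"]])
E
```

```text
time: 13.08
tool_pos: [0.4298, 0.1305, 0.2454]
tcp_rot: [-179.7, 0.4, -5.3]
contact_force: [-0.2, 0.1, -5.7]
finger_gap: 0.0152
grasp_force: 51.7
[  16.59998269    1.57603582  -20.53973086   68.13599499    0.39492879
 -158.0700185 ] [0.42982034 0.13051487 0.24540897] [-179.72767322    0.38103923   -5.32996094] [-0.15260464  0.05527666 -5.74406486]
```

View pics/w3.png

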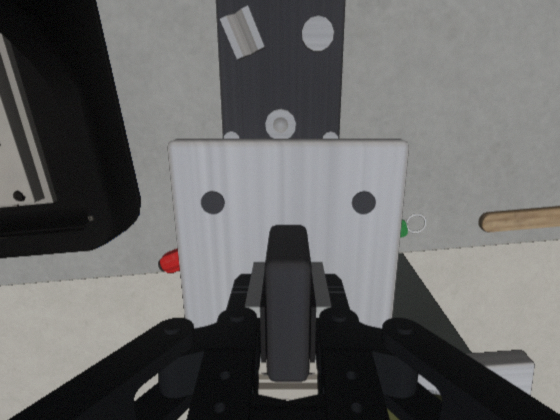

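The base seats are clear: cone boss at (280,125), flat at (318,33), groove at about (242,32). The held plate's foot marks are at (213,203) and (364,203). I'll measure all of these.

```bash
cat >> h.py <<'E'
def blobs(im,box,thr,inv=False,amin=20):
    u0,v0,u1,v1=box;g=cv2.cvtColor(im,cv2.COLOR_RGB2GRAY)[v0:v1,u0:u1]
    m=((g<thr) if inv else (g>thr)).astype(np.uint8)*255
    out=[]
    for k in cv2.findContours(m,cv2.RETR_EXTERNAL,cv2.CHAIN_APPROX_NONE)[0]:
        if cv2.contourArea(k)>=amin:
            r=cv2.minAreaRect(k);out.append((np.add(r[0],[u0,v0]).round(1),np.round(r[1],1),round(r[2],1)))
    return out
def rd(f):return cv2.imread(f)[:,:,::-1].copy()
E
python3 - <<'E'
from h import *
p=np.load("w3.npy");o=dict(tool_pos=p[:3],tcp_rot=p[3:]);w=rd("pics/w3.png");t=rd("pics/top0.png");s=rd("pics/scene0.png")
for r in blobs(w,(222,2,340,138),95):print("w",*r)
for r in blobs(w,(190,180,390,225),75,True):print("hole",*r)
for r in blobs(t,(192,190,238,258),110,amin=8):print("t",*r)
for r in blobs(s,(180,235,275,315),110,amin=8):print("s",*r)
C=cam("wrist",o)
A=onz(C,(213,203),o["tool_pos"][2]-.0077);B=onz(C,(364,203),o["tool_pos"][2]-.0077);print(shift(o,A),shift(o,B))
E
```

```text
w [330.  134.5] [ 5. 14.] 90.0
w [231. 134.] [ 6. 14.] 90.0
w [280. 123.] [28. 30.] 90.0
w [317.5  33. ] [34. 31.] 90.0
w [242.   31.9] [45.4 31.6] 66.8
hole [363.3 202.2] [20.5 21.2] 45.0
hole [212.5 202. ] [20. 21.] 90.0
t [233.  254.5] [5. 6.] 90.0
t [193.  254.5] [5. 2.] 90.0
t [211.3 247.8] [11.3 12. ] 45.0
t [227.  214.5] [10.6 12. ] 45.0
t [198.4 214.2] [14.9 11.8] 69.4
t [230. 192.] [ 4. 14.] 90.0
s [225.5 313. ] [2. 9.] 90.0
s [264.5 308. ] [12. 19.] 90.0
s [244.5 292.5] [19. 17.] 90.0
s [195.5 293. ] [31. 42.] 0.0
s [202.7 270.1] [22.8 17.4] 26.6
s [235.5 253. ] [14.8 14.8] 45.0
s [253.5 263. ] [56. 41.] 90.0
s [219.5 238. ] [6. 5.] 90.0
s [193. 245.] [20. 26.] 90.0
[ 0.0338 -0.032   0.0076] [0.0339 0.0318 0.0073]
```

```bash
python3 - <<'E'
from h import *
p=np.load("w3.npy");o=dict(tool_pos=p[:3],tcp_rot=p[3:])
C=[cam("wrist",o),cam("top"),cam("scene")]
for n,u in dict(cone=[(280,124),(211.3,247.8),(244.5,291.5)],flat=[(317.5,33),(227,214.5),(235.5,253)],groove=[(242,31.9),(198.4,214.2),(202.7,270)]).items():
    X,e=tri(C,u);print(n,X.round(4),np.round(e,4),tri(C[:2],u[:2])[0].round(4),[onz(C[0],u[0],z).round(4).tolist() for z in (.034,.038,.042,.046)])
E
```

```text
cone [0.4797 0.1343 0.043 ] [0.     0.0002 0.0002] [0.4797 0.1342 0.0441] [[0.4789, 0.1345, 0.034], [0.4792, 0.1344, 0.038], [0.4796, 0.1343, 0.042], [0.4799, 0.1341, 0.046]]
flat [0.5522 0.095  0.041 ] [0.0003 0.0003 0.0001] [0.5521 0.0949 0.0416] [[0.5528, 0.0944, 0.034], [0.5523, 0.0947, 0.038], [0.5518, 0.0951, 0.042], [0.5513, 0.0954, 0.046]]
groove [0.5587 0.1591 0.0429] [0.0004 0.0001 0.0003] [0.5578 0.1583 0.0473] [[0.5598, 0.1596, 0.034], [0.5592, 0.1592, 0.038], [0.5586, 0.1588, 0.042], [0.5581, 0.1584, 0.046]]
```

```bash
python3 -m handwheel '[[[0.03,-0.003,0,0,0.01],[0.065,-0.006,0.02,0.3,0.01],[0.091,-0.008,0.06,0.3,0.01],[0.091,-0.008,0.1,0.3,0.01],[0.091,-0.008,0.13,0.3,0.01],[0.091,-0.008,0.145,0.3,0.01],[0.091,-0.008,0.145,0.3,0.01],[0.091,-0.008,0.145,0.3,0.01]]]'; python3 - <<'E'
from h import *
o=robot.get_obs();print(o["tcp_rot"],shift(o,(.5216,.1303,.078)),shift(o,(.5216,.1303,.068)))
E
```

```text
time: 14.12
tool_pos: [0.5215, 0.1318, 0.1014]
tcp_rot: [-179.7, 0.2, -5.6]
contact_force: [0.6, -0.2, -3.6]
finger_gap: 0.015
grasp_force: 51.6
[-179.66067755    0.24865462   -5.58915765] [0.0003 0.0017 0.0233] [0.0004 0.0017 0.0333]
```

```bash
python3 -m handwheel '[[[0,0.0017,0.01,0,0.01],[0,0.0017,0.02,0,0.01],[0,0.0017,0.026,0,0.01],[0,0.0017,0.028,0,0.01],[0,0.0017,0.028,0,0.01]]]'; python3 -m handwheel '[[[0,0,0.001,0,0.01],[0,0,0.002,0,0.01],[0,0,0.002,0,0.01]]]'
```

```text
time: 14.75
tool_pos: [0.5201, 0.1303, 0.0719]
tcp_rot: [-179.7, 0.4, -5.6]
contact_force: [-0.2, -0.1, -4.2]
finger_gap: 0.0149
grasp_force: 51.9
time: 15.12
tool_pos: [0.521, 0.13, 0.0707]
tcp_rot: [-179.7, 0.3, -5.6]
contact_force: [0.4, -3.2, 3.9]
finger_gap: 0.0154
grasp_force: 52.9
```

```bash
python3 -m handwheel '[[[0,0.001,0,0,0.01],[0,0.001,0.0,0,0.01]]]'; python3 -m handwheel '[[[0,0,0.0005,0,0.01],[0,0,0.0005,0,0.01]]]'
```

```text
time: 15.38
tool_pos: [0.5209, 0.1298, 0.0706]
tcp_rot: [-179.6, 0.3, -5.6]
contact_force: [2.3, 1.7, 5.4]
finger_gap: 0.0149
grasp_force: 53.0
time: 15.62
tool_pos: [0.521, 0.1298, 0.0705]
tcp_rot: [-179.6, 0.3, -5.6]
contact_force: [0.0, -0.0, 10.0]
finger_gap: 0.0151
grasp_force: 54.0
```

```bash
python3 -m handwheel '[[[0,0,0,0,0.03],[0,0,0,0,0.06],[0,0,0,0,0.085],[0,0,0,0,0.085],[0,0,-0.03,0,0.085],[0,0,-0.07,0,0.085],[0,0,-0.11,0,0.085],[0,0,-0.13,0,0.085],[0,0,-0.13,0,0.085]]]'; python3 - <<'E'
from h import *
o=robot.get_obs();a=robot.camera("wrist");cv2.imwrite("pics/w4.png",a[:,:,::-1]);print(o["tool_pos"],o["tcp_rot"],o["contact_force"])
np.save("w4.npy",np.r_[o["tool_pos"],o["tcp_rot"]])
b=robot.camera("scene")[160:340,130:330];cv2.imwrite("pics/s4.png",cv2.resize(b[:,:,::-1],None,fx=3,fy=3,interpolation=cv2.INTER_CUBIC))
E
```

```text
time: 16.75
tool_pos: [0.5219, 0.1288, 0.2009]
tcp_rot: [-179.6, 0.2, -5.6]
contact_force: [-0.7, 0.7, -0.6]
finger_gap: 0.085
grasp_force: 0.0
[0.52187967 0.12875091 0.20092047] [-179.64111688    0.19395368   -5.5780592 ] [-0.71344262  0.66282691 -0.57145555]
```

View pics/w4.png

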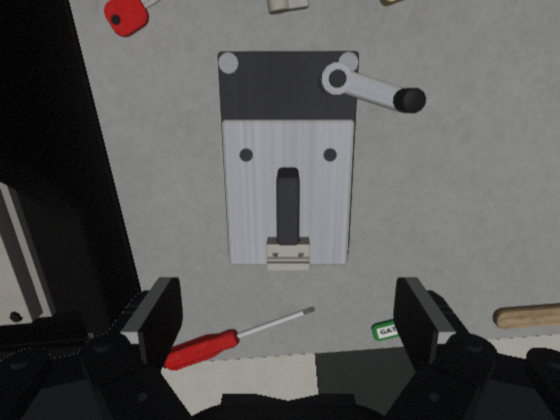

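View pics/s4.png

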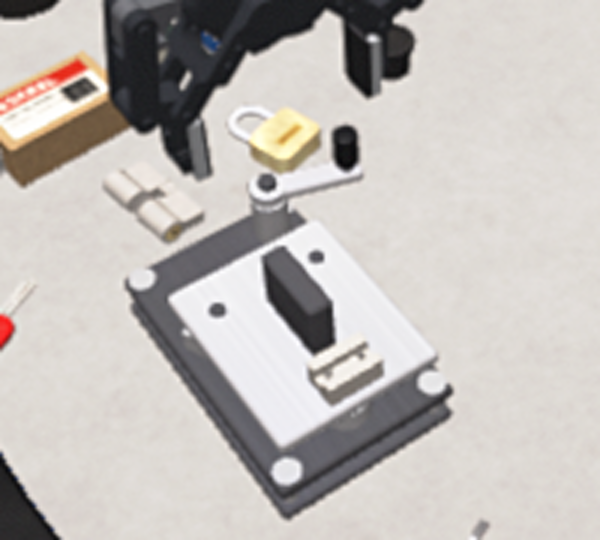

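The carrier sits on the base and looks level; its foot marks are at (246,155) and (330,155), the hinge at (338,78) and the knob at (409,100). I'll check its position and where the bar top and knob are.

```bash
python3 - <<'E'
from h import *
p=np.load("w4.npy");o=dict(tool_pos=p[:3],tcp_rot=p[3:]);w=rd("pics/w4.png");C=cam("wrist",o);t=cam("top")
H=[r[0] for r in blobs(w,(230,140,345,170),75,True)];print(H)
T=rd("pics/top0.png")
for z in (.058,.0605,.063,.0655):
    a,b=[onz(C,h,z) for h in H];print(z,np.linalg.norm(a-b).round(4),((a+b)/2).round(4),np.degrees(np.arctan2(*(a-b)[:2])).round(2))
th=np.radians(-5.6);print("expect mid",np.array([.5216+.034*np.cos(th),.1303+.034*np.sin(th)]).round(4))
k=blobs(w,(385,80,435,120),45,True);print("knob",k)
for z in (.03,.09,.098):print(z,onz(C,(338,78),z).round(4),onz(C,(410,98),z).round(4))
print("hinge exp",np.array([.5216,.1303])+[[.088*np.cos(th)+.034*np.sin(th)],[.088*np.sin(th)-.034*np.cos(th)]][0], )
r=R.from_euler('z',-5.6,degrees=True)
for n,v in dict(hinge=(.088,-.034,0),knob0=(.088,-.082,0),knob90=(.04,-.034,0)).items():print(n,(r.apply(v)+[.5216,.1303,0]).round(4))
print(tri([C,t],[(410,97),(247,190)]))
print(shift(o,(.5216,.1303,.115)))
E
```

```text
[array([329.5, 154.5]), array([245.5, 154.5])]
0.058 0.0649 [0.5538 0.1271 0.058 ] -174.48
0.0605 0.0643 [0.5542 0.127  0.0605] -174.48
0.063 0.0638 [0.5546 0.127  0.063 ] -174.48
0.0655 0.0632 [0.555  0.1269 0.0655] -174.48
expect mid [0.5554 0.127 ]
knob [(array([409.5, 100.5]), array([23., 31.]), 90.0)]
0.03 [0.6061 0.0817 0.03  ] [0.5852 0.0246 0.03  ]
0.09 [0.6051 0.0892 0.09  ] [0.5882 0.0431 0.09  ]
0.098 [0.6049 0.0902 0.098 ] [0.5886 0.0455 0.098 ]
hinge exp [0.60586219 0.21456219]
hinge [0.6059 0.0879 0.    ]
knob0 [0.6012 0.0401 0.    ]
knob90 [0.5581 0.0926 0.    ]
(array([0.59020803, 0.04308208, 0.09373982]), [np.float64(0.0016528979762152633), np.float64(0.0016528979762152254)])
[-0.0001 -0.001   0.0859]
```

```bash
python3 -m handwheel '[[[0,-0.001,0.03,0,0],[0,-0.001,0.06,0,0],[0,-0.001,0.08,0,0],[0,-0.001,0.085,0,0],[0,-0.001,0.085,0,0],[0,-0.001,0.085,0,0]]]'; python3 -m handwheel '[[[0,0,0.005,0,0],[0,0,0.01,0,0],[0,0,0.012,0,0],[0,0,0.012,0,0]]]'
```

```text
time: 17.6
tool_pos: [0.5208, 0.1301, 0.1151]
tcp_rot: [-179.7, 0.3, -5.6]
contact_force: [-0.0, -0.1, 0.1]
finger_gap: -0.0002
grasp_force: 0.0
time: 18.1
tool_pos: [0.5201, 0.13, 0.1025]
tcp_rot: [-179.7, 0.4, -5.6]
contact_force: [-1.3, -0.6, 1.9]
finger_gap: -0.0001
grasp_force: 1.0
```

```bash
python3 -m handwheel '[[[0,0,0.0003,0,0],[0,0,0.0003,0,0]]]'; python3 -m handwheel '[[[0,0,0.0003,0,0],[0,0,0.0003,0,0]]]'
```

```text
time: 18.35
tool_pos: [0.5202, 0.1301, 0.1024]
tcp_rot: [-179.7, 0.4, -5.6]
contact_force: [-2.0, -0.5, 4.3]
finger_gap: -0.0
grasp_force: 2.5
time: 18.6
tool_pos: [0.5202, 0.1301, 0.1025]
tcp_rot: [-179.7, 0.4, -5.6]
contact_force: [-2.4, -0.2, 7.0]
finger_gap: -0.0001
grasp_force: 3.6
```

~9 N per mm commanded; 0.5 mm more gives about 12 N.

```bash
python3 -m handwheel '[[[0,0,0.0003,0,0],[0,0,0.00055,0,0],[0,0,0.00055,0,0]]]'; python3 -m handwheel '[[[0,0,0,0,0],[0,0,0,0,0],[0,0,0,0,0],[0,0,0,0,0],[0,0,0,0,0]]]'
```

```text
time: 18.98
tool_pos: [0.5203, 0.1301, 0.1024]
tcp_rot: [-179.7, 0.3, -5.6]
contact_force: [-4.1, -1.0, 10.4]
finger_gap: 0.0001
grasp_force: 5.6
time: 19.6
tool_pos: [0.5203, 0.1301, 0.1024]
tcp_rot: [-179.7, 0.3, -5.6]
contact_force: [-3.6, -0.9, 12.2]
finger_gap: 0.0
grasp_force: 5.6
```

```bash
python3 -m handwheel '[[[0,0,0,0,0],[0,0,0,0,0],[0,0,0,0,0],[0,0,-0.02,0,0],[0,0,-0.05,0,0],[0,0,-0.07,0,0],[0,0,-0.07,0,0]]]'; cat > arc.py <<'E'
from h import *
H=np.array([.6055,.0885])
def P(a,s,z):
    f=np.radians(-95.6-a);t=np.array([np.sin(f),-np.cos(f)]);return np.r_[H+.048*np.array([np.cos(f),np.sin(f)])-s*t,z],-5.6-a
def go(a,s,z):
    o=robot.get_obs();p,y=P(a,s,z);return shift(o,p),round((o["tcp_rot"][2]-y+180)%360-180,1)
E
python3 -c "
from arc import *
print(P(13,.032,.083),go(13,.032,.16),go(13,.032,.083))"
```

```text
time: 20.48
tool_pos: [0.5219, 0.1299, 0.1725]
tcp_rot: [-179.6, 0.2, -5.6]
contact_force: [-0.1, -0.1, -0.2]
finger_gap: -0.0001
grasp_force: 0.0
(array([0.62051854, 0.03280042, 0.083     ]), -18.6) (array([0.1077, 0.0872, 0.0116]), np.float64(13.0)) (array([0.1079, 0.0876, 0.0886]), np.float64(13.0))
```

```bash
python3 -m handwheel '[[[0.04,0.033,0,4,0],[0.075,0.06,0,9,0],[0.1,0.08,0.01,13,0],[0.108,0.087,0.03,13,0],[0.108,0.087,0.06,13,0],[0.108,0.0875,0.08,13,0],[0.108,0.0875,0.0885,13,0],[0.108,0.0875,0.0885,13,0]]]'; python3 - <<'E'
from arc import *
o=robot.get_obs();a=robot.camera("wrist");cv2.imwrite("pics/w5.png",a[:,:,::-1])
for a in (15,22,29,36,43,50,57,64,71,78,85):print(a,go(a,.019,.083))
E
```

```text
time: 21.48
tool_pos: [0.6179, 0.033, 0.0804]
tcp_rot: [-179.8, 0.6, -18.5]
contact_force: [-0.6, 0.5, 0.3]
finger_gap: -0.0001
grasp_force: 0.0
15 (array([-0.0129,  0.0002, -0.0015]), np.float64(2.1))
22 (array([-0.019 ,  0.0019, -0.0014]), np.float64(9.1))
29 (array([-0.0252,  0.0029, -0.0014]), np.float64(16.1))
36 (array([-0.0315,  0.0031, -0.0013]), np.float64(23.1))
43 (array([-0.0378,  0.0026, -0.0013]), np.float64(30.1))
50 (array([-0.044 ,  0.0013, -0.0012]), np.float64(37.1))
57 (array([-0.0499, -0.0008, -0.0012]), np.float64(44.1))
64 (array([-0.0556, -0.0035, -0.0011]), np.float64(51.1))
71 (array([-0.0609, -0.007 , -0.001 ]), np.float64(58.1))
78 (array([-0.0657, -0.011 , -0.001 ]), np.float64(65.1))
85 (array([-0.07  , -0.0156, -0.0009]), np.float64(72.1))
```

View pics/w5.png

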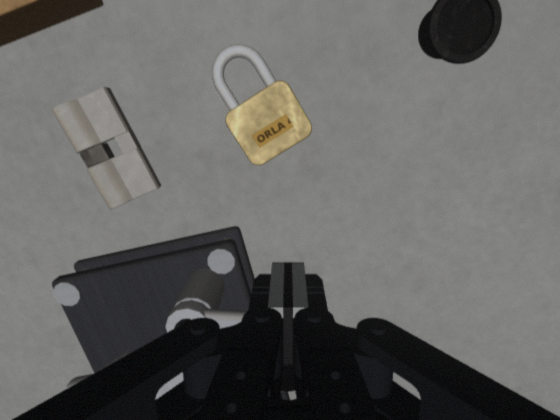

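The closed fingers are down behind the knob, which they hide, and the padlock and cylinder are clear of them. Now I'll push along the arc.

```bash
python3 -m handwheel '[[[-0.006,0,-0.0015,0,0],[-0.013,0,-0.0015,2,0],[-0.019,0.002,-0.0015,9,0],[-0.025,0.003,-0.0015,16,0],[-0.0315,0.003,-0.0015,23,0],[-0.038,0.0025,-0.0015,30,0],[-0.044,0.001,-0.0015,37,0],[-0.044,0.001,-0.0015,37,0]]]'; python3 - <<'E'
from arc import *
a=robot.camera("scene");cv2.imwrite("pics/s6.png",cv2.resize(a[120:320,130:330][:,:,::-1],None,fx=3,fy=3))
for a in (57,64,71,78,85,90,95):print(a,go(a,.019,.083))
E
```

```text
time: 22.52
tool_pos: [0.5772, 0.0458, 0.0845]
tcp_rot: [180.0, 0.4, -55.5]
contact_force: [-0.2, -0.3, 0.2]
finger_gap: 0.0
grasp_force: 0.1
57 (array([-0.0063,  0.0026,  0.0014]), np.float64(7.2))
64 (array([-0.0125,  0.0038,  0.0015]), np.float64(14.2))
71 (array([-0.0188,  0.0043,  0.0015]), np.float64(21.2))
78 (array([-0.0251,  0.0039,  0.0015]), np.float64(28.2))
85 (array([-0.0313,  0.0028,  0.0016]), np.float64(35.2))
90 (array([-0.0356,  0.0016,  0.0016]), np.float64(40.2))
95 (array([-0.0398, -0.    ,  0.0017]), np.float64(45.2))
```

View pics/s6.png

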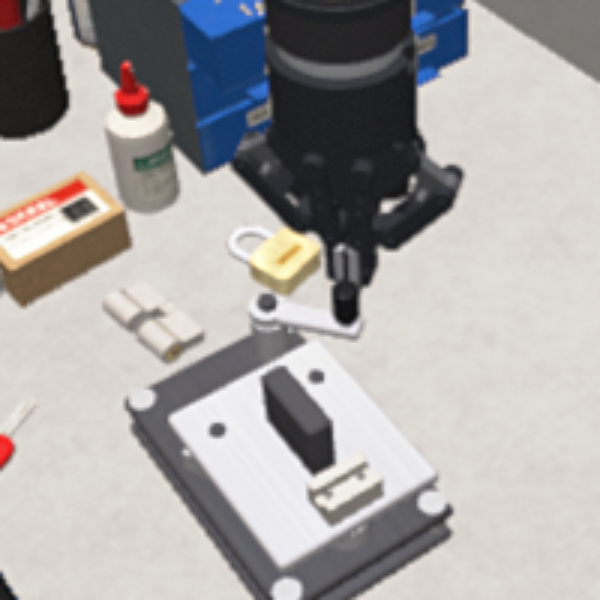

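The arm is swinging: in the crop the knob has moved to (345,302), with the fingers right behind it. I'll continue to the stop.

```bash
python3 -m handwheel '[[[-0.006,0.0025,0.001,7,0],[-0.0125,0.004,0.0015,14,0],[-0.019,0.004,0.0015,21,0],[-0.025,0.004,0.0015,28,0],[-0.031,0.003,0.0015,35,0],[-0.031,0.003,0.0015,35,0]]]'; python3 - <<'E'
from arc import *
for a in (90,95):print(a,go(a,.019,.083))
E
```

```text
time: 23.32
tool_pos: [0.5574, 0.0698, 0.0827]
tcp_rot: [179.7, 0.3, -90.4]
contact_force: [0.6, -0.3, 1.2]
finger_gap: -0.0001
grasp_force: 0.1
90 (array([-0.0045,  0.0015, -0.0003]), np.float64(5.2))
95 (array([-0.0089,  0.0026, -0.0002]), np.float64(10.2))
```

```bash
python3 -m handwheel '[[[-0.0022,0.0007,0,3,0],[-0.0045,0.0015,0,5,0],[-0.0045,0.0015,0,5,0]]]'; python3 -m handwheel '[[[-0.001,0,0,0,0],[-0.002,0,0,0,0],[-0.002,0,0,0,0]]]';python3 -m handwheel '[[[-0.001,0,0,0,0],[-0.002,0,0,0,0],[-0.002,0,0,0,0]]]'
```

```text
time: 23.7
tool_pos: [0.556, 0.0734, 0.0826]
tcp_rot: [179.7, 0.2, -95.4]
contact_force: [1.6, -3.8, 2.2]
finger_gap: 0.0004
grasp_force: 1.9
time: 24.08
tool_pos: [0.556, 0.0736, 0.0825]
tcp_rot: [179.7, 0.0, -95.5]
contact_force: [0.3, -9.2, 4.0]
finger_gap: 0.0001
grasp_force: 4.9
time: 24.45
tool_pos: [0.556, 0.0738, 0.0826]
tcp_rot: [179.7, -0.2, -95.6]
contact_force: [-0.6, -14.1, 4.8]
finger_gap: -0.0001
grasp_force: 7.6
```

At the stop. Now I'll back off, lift and check.

```bash
python3 -m handwheel '[[[0.01,0,0,0,0],[0.025,0,0,0,0],[0.035,0,-0.01,0,0],[0.04,0,-0.05,0,0],[0.04,0,-0.1,0,0],[0.06,0,-0.14,0,0],[0.06,0,-0.14,0,0]]]'; python3 - <<'E'
from h import *
o=robot.get_obs();np.save("w7.npy",np.r_[o["tool_pos"],o["tcp_rot"]])
w=robot.camera("wrist");cv2.imwrite("pics/w7r.png",w[:,:,::-1])
s=robot.camera("scene");t=robot.camera("top")
f=lambda i:cv2.resize(i[:,:,::-1],(400,400),interpolation=cv2.INTER_CUBIC)
cv2.imwrite("pics/v7.png",np.hstack([f(s[150:330,150:330]),f(t[155:285,165:295])]))
E
```

```text
time: 25.32
tool_pos: [0.5533, 0.0165, 0.2264]
tcp_rot: [-180.0, 0.4, -95.6]
contact_force: [0.8, -0.0, -0.4]
finger_gap: 0.0003
grasp_force: 0.0
```

View pics/v7.png

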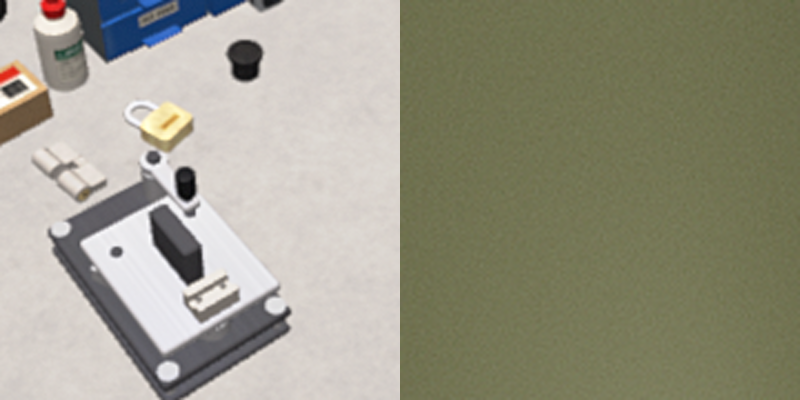

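The scene crop shows the retaining arm lying along the plate's edge over the carrier, with the knob at (186,184). The carrier is seated level and the bystanders haven't moved; the arm blocks the top view. Handing in.

```bash
python3 -c "
from bench import robot
print(robot.hand_in())"
```

```text
the job is handed in; nothing more can be done
None
```

The job is handed in at about 25 s: the carrier is on its three seats, was pressed at about 12 N for over half a second and let go, the retaining arm is swung in to its stop over the carrier's edge, and the padlock, loupe and lock cylinder were not touched.

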